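Build the stepped wire former on its arbor

ROBOT

A 6-joint arm with a two-finger parallel gripper is mounted at the origin on the work surface. World frame = base frame: x ahead of the robot, y to its left, z up, the work surface at z = 0. Lengths are in mm, angles in degrees, forces in N, time in s.
With the tool pointing down it reaches from about 350 to 850 mm from the base axis. Payload 8.1 kg.
Tool frame: the origin (TCP) lies between the finger pads; the fingertips stand r.nose_length ahead of it and the grasp point (between the pads) lies 3 mm ahead of it (r.nose_length is the distance from the TCP to the fingertips, in mm); x points along the fingers, y is the direction in which the jaws open and shut, and the axes are right-handed (so a half turn about x gives the same grasp; the last joint's range is limited). The gripper opens to 85 mm and grips with 20 to 120 N. Pads are 22 mm wide; open, the fingers measure 114 mm over their backs; the gripper's body (76 mm by 85 mm) begins 54 mm behind the grasp point. The pads swing forward as they close: fully open they stand 13 mm farther back than shut.
Start: joints at [71.654, 7.471, 85.268, -0, 87.261, -4.893], TCP at [139.567, 583.547, 253.292] pointing down, gripper open.
Joint ranges: [-169.43, 169.43], [-51.17, 129.36], [1.28, 143.12], [-76.62, 256.62], [0, 156.53], [-152.29, 152.29]. Speed limits (degrees/s): [136.94, 136.94, 159.86, 180, 180, 180].

INTERFACE

Orientations are given as [roll, pitch, yaw] about the fixed x, y, z axes, in that order (R = Rz(yaw) Ry(pitch) Rx(roll)).
In Python, from bench import sense, optics, order, r gives the robot as it stands.
- The arm moves only by the tool carry_out, never from a script. Its argument "commands" is one flat list of numbers, 7 for each row, row after row: the shift along the tool's x, y, z in m, then the turn, a rotation vector about the tool's x, y, z in degrees, then the closure, from -1 (fully open) to 1 (shut), so that 0 is half open. A call has 1 to 12 rows; each row is the pose to reach, as a shift and turn from the pose measured when the call began, along the tool's axes at that moment; what a row does not reach only later rows make up. A row lasts 1/8 s, in which the tool goes at most 62.5 mm and 10.7 degrees, less where a joint would pass 70% of its speed; a pose out of reach is approached as far as the arm can. A call with a gripper value outside its range is refused whole. The fingers move at their own pace and stop on an object; "grip_force" is the grip in N (left out, the last holds). Time passes only in rows, so rows that repeat a pose let the fingers close. It gives the time, the measured TCP pose, the force and the opening at its end, in the units of the state.
- sense(): the state, without advancing time (a new reading comes with each control period).
- optics.snapshot(name): name is "scene" or "top"; returns (picture, depth): 480x640x3 uint8, red, green, blue; 480x640 float32, mm along the optical axis (not along the pixel's ray), 0 where there is no reading.
- optics.calibration(name): a dict with "mtx" (3x3 intrinsics, pixels), "k1" (the pictures are not rectified: a ray, as slopes to the right and down, at radius r is drawn at 1 + k1 r^2 times it, then the intrinsics apply), "extrinsics" (4x4, takes a point from camera to world coordinates). Camera axes: x right, y up, looking along -z (the intrinsics and any distortion apply to the point x, -y, -z); pixel columns grow to the right and rows downward; lengths in mm; the calibration is good to about 2 mm. A picture is of the moment at which its call begins. calibration takes no time and is no camera call.
- order.hand_in(): hands the job in, once; it reports no verdict.
The state is a dict: "time": time; "joint_pos": joint angles; "qd": joint speeds; "joint_efforts": joint torques, N m; "tool_pos": TCP position; "tcp_rot": TCP orientation; "ft_force": force on the tool from outside, world axes, zero at the start; "wrist_torque": the same for the moment, N m; "finger_gap": finger opening in mm.
Only numpy, scipy, OpenCV 4.12 (cv2) and the standard library are available. Lean on these libraries where they do the work, as an engineer would, in place of code of your own. Each camera call takes 0.05 s, during which the arm holds its last target. There are 200 camera calls.

TASK

Build up the stepped former on the level arbor of the wire-bending head: thread the three steel rings onto it from the free end in order of size, the largest against the flange, then the medium, the smallest outermost, and push them fully home so that they sit tight against the flange and one another. Do not drop a ring or put one down on the bench, do not shift or knock over the basket, bottle or pencil, and leave the rings hanging still on the arbor.

Things in the scene. Friction and masses are not known exactly. Their poses are not given: they have to be found in the camera images.
- ring_large: plain steel ring, outside diameter 66 mm, bore 36 mm, 28 mm wide, standing on edge in a cradle at the start. Origin at its centre; its x axis is the ring's axis (level); it may be turned either way round and rolled about x.
- ring_medium: plain steel ring, outside diameter 56 mm, bore 36 mm, 28 mm wide, standing on edge in a cradle at the start. Origin at its centre; its x axis is the ring's axis (level); it may be turned either way round and rolled about x.
- ring_small: plain steel ring, outside diameter 46 mm, bore 36 mm, 28 mm wide, standing on edge in a cradle at the start. Origin at its centre; its x axis is the ring's axis (level); it may be turned either way round and rolled about x.
- cradle_0: black cradle, fixed, 50 x 56 mm, 16 mm high: base plate 6 mm, two steel bars along its x at y = +-18 mm (tops 16 mm high), end lips at x = +-18 mm, 16 mm high, that keep the ring from sliding along x. One ring stands in it, axis along the cradle's x, over its middle. Origin under its centre.
- cradle_1: black cradle, fixed, 50 x 56 mm, 16 mm high: base plate 6 mm, two steel bars along its x at y = +-18 mm (tops 16 mm high), end lips at x = +-18 mm, 16 mm high, that keep the ring from sliding along x. One ring stands in it, axis along the cradle's x, over its middle. Origin under its centre.
- cradle_2: black cradle, fixed, 50 x 56 mm, 16 mm high: base plate 6 mm, two steel bars along its x at y = +-18 mm (tops 16 mm high), end lips at x = +-18 mm, 16 mm high, that keep the ring from sliding along x. One ring stands in it, axis along the cradle's x, over its middle. Origin under its centre.
- post_root (a point): point on the arbor's axis at the flange face, 100 mm above the bench. Its x axis runs level along the arbor from flange to free end, z is up. The arbor is a steel post 31 mm in diameter and 130 mm long, its last 12 mm tapering to 16 mm.
- post_tip (a point): centre of the arbor's free end, 130 mm from the flange face, same axes as post_root.
- former: fixed bending head, x along the arbor; origin on the bench under post_root. Green headstock (110 wide, 160 high) and 80 mm flange on the -x side. Two green cheeks, 6 thick, flank the arbor to 70 mm from the flange, inner faces 38 mm either side of its axis, tops 10 mm above the axis: rings pass between, fingers round a ring do not. Base plate 12 thick, to 85 mm out.
- hoop_rack: fixed upright aluminium rack with small wire hoops, 150 mm (x) by 32 mm, 95 mm high, between the cradles and the arbor. Origin under its centre.
- wire_basket: bystander: loose round wire basket, 80 mm diameter, 64 mm high. Origin under its centre.
- oil_bottle: bystander: loose white bottle with black cap, 52 mm diameter, 140 mm high. Origin under its centre.
- pencil: bystander: loose red pencil lying along its x, 170 mm long, 8 mm thick. Origin under its middle.
There are look-alikes about, which are no part of the job. Leave any black look-alike of the ring_medium alone. Leave any green look-alike of the ring_large alone.

How it is judged (in metres and radians):
At the end, for the whole second after the job is handed in: All three rings hang at rest on the arbor in the order large, medium, small from the flange, their axes along it (within 0.12 rad), their centres 14, 42 and 70 mm from the flange face, each within 3 mm (medium 3.5, small 4 mm outwards) (x of ring_large in the frame of post_root between 0.011 and 0.017 m and y of ring_large in the frame of post_root between -0.005 and 0.005 m and z of ring_large in the frame of post_root between -0.006 and 0.005 m and angle between the x axis of each of ring_large, ring_medium, ring_small and the x axis of post_root, either way round below 0.12 rad and linear speed of each of ring_large, ring_medium, ring_small below 0.01 m/s and x of ring_medium in the frame of post_root between 0.039 and 0.0455 m and y of ring_medium in the frame of post_root between -0.005 and 0.005 m and z of ring_medium in the frame of post_root between -0.006 and 0.005 m and x of ring_small in the frame of post_root between 0.067 and 0.074 m and y of ring_small in the frame of post_root between -0.005 and 0.005 m and z of ring_small in the frame of post_root between -0.006 and 0.005 m); the robot touches nothing.
It fails at once if the wire basket is shifted by more than 30 mm or tipped (distance of wire_basket from where it was at the start of the episode above 0.03 m or angle between wire_basket's own z axis and vertical above 0.5 rad).
It fails at once if the oil bottle is shifted by more than 30 mm or tipped (distance of oil_bottle from where it was at the start of the episode above 0.03 m or angle between oil_bottle's own z axis and vertical above 0.5 rad).
It fails at once if the pencil is shifted by more than 30 mm (distance of pencil from where it was at the start of the episode above 0.03 m).
It fails at once if a ring is dropped or put down on the bench ((height (world z) of ring_large below 0.036 m and distance of ring_large from where it was at the start of the episode above 0.06 m) or (height (world z) of ring_medium below 0.031 m and distance of ring_medium from where it was at the start of the episode above 0.06 m) or (height (world z) of ring_small below 0.026 m and distance of ring_small from where it was at the start of the episode above 0.06 m)).
It also fails if it takes over 72 s, if anything falls off the work surface, if the arm or the gripper's body presses on something with over 40 N, if the wrist force passes 120 N, or if a joint passes its speed limit or range.

## Working session

There is one attempt and no reset: what is moved stays moved. The work goes in short steps, Python scripts to look and compute and a tool call to move; the robot and the scene stay as the last step left them, time stands still between calls to the robot, and variables do not carry over. Pictures are saved under pics/ and viewed, about 8 in all and at most 12, crops included, and the job is handed in when it is done.

Besides the shell and the picture viewer there is one more tool, called after "Request:" as a command line: name --argument value ..., lists and objects as JSON in quotes. carry_out: Moves the arm, as the interface text tells. Its arguments: {"type":"object","properties":{"commands":{"type":"array","items":{"type":"number"}},"grip_force":{"type":"number"}},"required":["commands"]}

```bash
ls; mkdir -p pics
cat > h.py <<'E'
import numpy as np, cv2
from bench import sense, optics, order, r
def snap(n):
    p,d=optics.snapshot(n); return p,d
def save(p,f,box=None,s=1):
    if box: p=p[box[1]:box[3],box[0]:box[2]]
    p=cv2.resize(p,None,fx=s,fy=s,interpolation=cv2.INTER_CUBIC)
    cv2.imwrite('pics/'+f,cv2.cvtColor(p,cv2.COLOR_RGB2BGR))
def pts(n,uv,d):
    "pixels (N,2) and depths (N) -> world"
    c=optics.calibration(n);K=np.array(c['mtx']);E=np.array(c['extrinsics']);k=c['k1']
    uv=np.atleast_2d(uv).astype(float)
    x=(uv[:,0]-K[0,2])/K[0,0];y=(uv[:,1]-K[1,2])/K[1,1]
    rd=np.hypot(x,y);ru=rd.copy()
    for _ in range(20): ru=rd/(1+k*ru**2)
    s=np.where(rd>0,ru/np.maximum(rd,1e-9),1);x=x*s;y=y*s
    d=np.atleast_1d(d)
    P=np.c_[x*d,-y*d,-d,np.ones(len(x))]
    return (P@E.T)[:,:3]
def cloud(n,d):
    v,u=np.mgrid[0:480,0:640]
    return pts(n,np.c_[u.ravel(),v.ravel()],d.ravel()).reshape(480,640,3)
E
python3 - <<'E'
from h import *
print(r.nose_length,sense())
for n in('scene','top'):
    p,d=snap(n);save(p,n+'0.png');np.savez(n+'0.npz',p=p,d=d);c=optics.calibration(n);print(c)
E
```

```text
pics
22.0 {'time': 0.0, 'joint_pos': array([ 7.16519327e+01,  7.51365989e+00,  8.53301983e+01, -1.33323676e-03,
        8.72606662e+01, -4.89421732e+00]), 'qd': array([ 0.00811224, -0.08594476,  0.01417212, -0.03936608,  0.03569294,
        0.10254922]), 'joint_efforts': array([ 1.97260670e-03, -5.69417453e+01, -5.00538719e+01, -1.43492643e-04,
        1.51829881e-02, -3.48554261e-05]), 'tool_pos': array([139.43427514, 583.05022464, 252.25067563]), 'tcp_rot': array([ -94.16433348,   89.89546711, -107.61811854]), 'ft_force': array([-0.09915514, -0.48907302,  0.16710857]), 'wrist_torque': array([ 0.00928219, -0.01279369,  0.00177821]), 'finger_gap': 85.26542304676539}
{'mtx': array([[577.81029847,   0.        , 332.45544108],
       [  0.        , 577.81029847, 240.66922381],
       [  0.        ,   0.        ,   1.        ]]), 'k1': -0.11743912911876837, 'extrinsics': array([[-1.64953954e-01, -8.46114087e-01,  5.06834436e-01,
         1.20563180e+03],
       [ 9.86205759e-01, -1.34343432e-01,  9.66956182e-02,
         3.03859434e+01],
       [-1.37256472e-02,  5.15793364e-01,  8.56603066e-01,
         1.10372874e+03],
       [ 0.00000000e+00,  0.00000000e+00,  0.00000000e+00,
         1.00000000e+00]])}
{'mtx': array([[525.24261558,   0.        , 324.34332365],
       [  0.        , 525.24261558, 242.17849783],
       [  0.        ,   0.        ,   1.        ]]), 'k1': 0.025973776889671875, 'extrinsics': array([[ 1.93017866e-02,  9.88255901e-01, -1.51584019e-01,
         3.98471579e+02],
       [-9.99774675e-01,  1.77383208e-02, -1.16597861e-02,
        -7.45262550e+01],
       [-8.83400644e-03,  1.51774918e-01,  9.88375604e-01,
         1.35411908e+03],
       [ 0.00000000e+00,  0.00000000e+00,  0.00000000e+00,
         1.00000000e+00]])}
```

View pics/scene0.png

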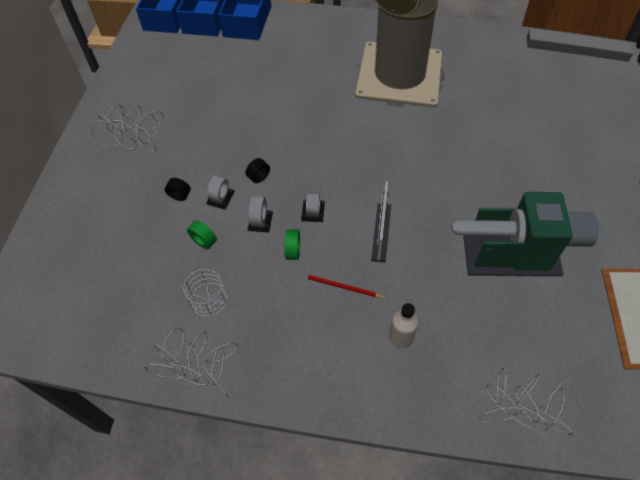

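View pics/top0.png

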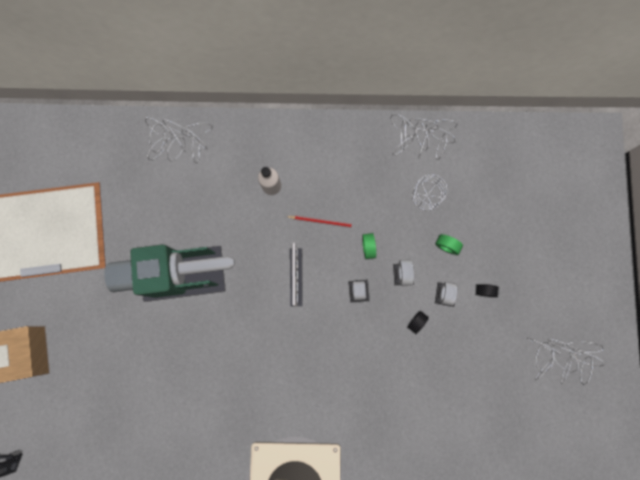

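The scene view shows steel rings in cradles at about (218,190), (258,212) and (313,206). The look-alikes are black at (178,188) and (258,170), and green at (202,235) and (292,244). The arbor runs from (455,228) to (520,228), and the rack is at (382,225). The top view shows the same, with steel rings at (449,294), (406,272) and (360,290). I'll check the choice in a close crop and measure.

Run:
```python
from h import *
S=np.load('scene0.npz');T=np.load('top0.npz')
a=cv2.resize(S['p'][150:260,160:340],(792,484),interpolation=cv2.INTER_CUBIC)
save(a,'crop1.png')
for n,D,rings in(('scene',S,[(218,190),(258,212),(313,206)]),('top',T,[(449,294),(406,272),(360,290)])):
    W=cloud(n,D['d']);p=D['p'].astype(int)
    for u,v in rings:
        m=np.zeros((480,640),bool);m[v-22:v+22,u-20:u+20]=1
        m&=(p.min(2)>115)&(W[...,2]>18)
        q=W[m]; z=q[:,2]
        t=q[z>z.max()-8]
        print(n,(u,v),m.sum(),'zmax',np.sort(z)[-5:].round(1),'mean',q.mean(0).round(1),'top',t.mean(0).round(1),
          cv2.minAreaRect(t[:,:2].astype(np.float32)),cv2.minAreaRect(q[:,:2].astype(np.float32)))
    # arbor, rack heights
    for nm,box in (('arbor',(165,250,235,285) if n=='top' else (450,215,520,245)),):
        x0,y0,x1,y1=box;q=W[y0:y1,x0:x1].reshape(-1,3);c=p[y0:y1,x0:x1].reshape(-1,3)
        k=(q[:,2]>105)&(q[:,2]<120)&(c.min(1)>120);q=q[k]
        print(nm,len(q),cv2.minAreaRect(q[:,:2].astype(np.float32)),cv2.fitLine(q[:,:2].astype(np.float32),cv2.DIST_HUBER,0,.01,.01).ravel(),q.mean(0),np.percentile(q[:,2],98))
for n,D,l in(('scene',S,dict(basket=(170,260,240,325),bottle=(385,295,425,350),pencil=(300,270,390,305),rack=(370,180,395,265))),):
    W=cloud(n,D['d'])
    for k,(a,b,c,d) in l.items():
        q=W[b:d,a:c].reshape(-1,3);q=q[(q[:,2]>4)&(q[:,2]<200)];print(k,np.percentile(q,[3,50,97],axis=0).round(0).tolist())
    for nm,uv in dict(lm1=(258,170),lm2=(178,188),g1=(202,235),g2=(292,244)).items(): print(nm,W[uv[1],uv[0]].round(0))
```

```text
scene (218, 190) 173 zmax [  69.1   69.3   69.9 1103.7 1103.7] mean [ 490.4 -368.8   67.6] top [1205.6   30.4 1103.7] ((1205.6318359375, 30.385944366455078), (0.0, 0.0), 0.0) ((839.5003051757812, -183.92420959472656), (847.7271728515625, 35.82647705078125), 27.922021865844727)
scene (258, 212) 152 zmax [  80.6   80.6   82.8 1103.7 1103.7] mean [ 543.1 -260.9   86.2] top [1205.6   30.4 1103.7] ((1205.6318359375, 30.385944366455078), (0.0, 0.0), 0.0) ((862.5103759765625, -128.08709716796875), (755.3637084960938, 28.460357666015625), 22.632434844970703)
scene (313, 206) 114 zmax [57.3 57.5 58.8 58.9 59.2] mean [ 488.8 -150.3   51.8] top [ 485.9 -150.2   54.2] ((486.8631286621094, -150.37249755859375), (28.276296615600586, 22.228622436523438), 9.132941246032715) ((486.73321533203125, -150.42564392089844), (31.10520362854004, 22.292306900024414), 9.132940292358398)
arbor 12 ((548.0684204101562, 181.17062377929688), (4.3849005699157715, 37.93720245361328), 5.369907855987549) [ 8.0561221e-02 -9.9674964e-01  5.4720233e+02  1.7993614e+02] [547.58625353 179.30898698 109.51025056] 113.472435223
[... 752 characters left out ...]
69, -125.44453430175781), (41.99090576171875, 130.11065673828125), 59.73930740356445)
arbor 607 ((531.534912109375, 226.42172241210938), (73.05970001220703, 139.58541870117188), 9.496837615966797) [ 1.4059286e-01 -9.9006748e-01  5.2925891e+02  2.2159077e+02] [529.51376092 223.28577311 112.68385559] 118.63696654647852
basket [[654.0, -412.0, 4.0], [735.0, -335.0, 20.0], [790.0, -279.0, 66.0]]
bottle [[741.0, 57.0, 6.0], [770.0, 80.0, 91.0], [782.0, 103.0, 141.0]]
pencil [[628.0, -131.0, 4.0], [663.0, -53.0, 6.0], [699.0, 32.0, 12.0]]
rack [[435.0, -8.0, 5.0], [525.0, 10.0, 12.0], [590.0, 26.0, 97.0]]
lm1 [ 393. -302.   13.]
lm2 [ 501. -459.   54.]
g1 [ 618. -366.   61.]
g2 [ 609. -170.   59.]
```

View pics/crop1.png

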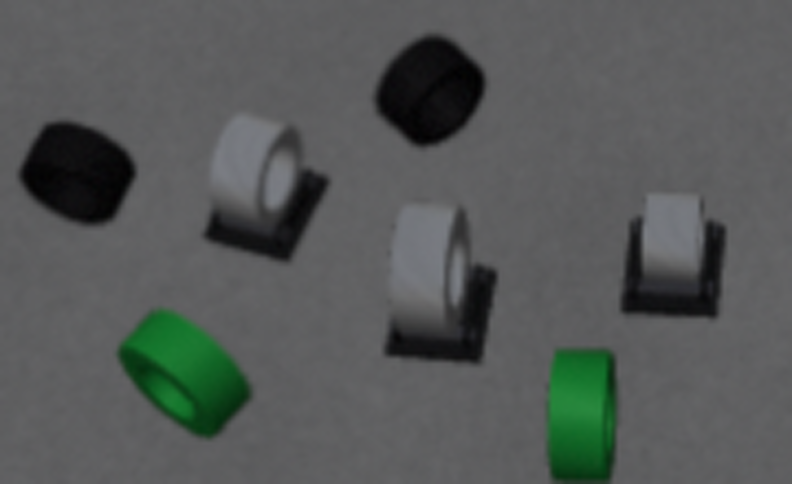

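The crop settles the choice. The large ring is the middle one (crop 430,270), the medium is at left (255,175), and the small is at right (672,240). Measured top heights of about 81, 70 and 59 mm agree. Next I fit cylinders to the rings and the arbor.

```bash
cat > fit.py <<'E'
from h import *
from scipy.optimize import least_squares
def fitcyl(q,R,c0,yaw0,z=None):
    "level cylinder: centre x,y,(z), yaw(rad)"
    def split(p):
        a=p[2];ax=np.array([np.cos(a),np.sin(a)]);nn=np.array([-ax[1],ax[0]])
        e=q[:,:2]-p[:2];return e@ax,e@nn,q[:,2]-(z if z is not None else p[3])
    def f(p):
        s,t,h=split(p);return np.r_[np.hypot(t,h)-R,0.01*(p[:2]-c0[:2])]
    p0=[c0[0],c0[1],yaw0]+([] if z is not None else [c0[2]])
    o=least_squares(f,p0,loss='soft_l1',f_scale=1.0)
    s,t,h=split(o.x);ok=abs(np.hypot(t,h)-R)<2.5
    return o.x,s,ok
E
python3 - <<'E'
from fit import *
S=np.load('scene0.npz');T=np.load('top0.npz')
C={n:cloud(n,D['d']) for n,D in(('scene',S),('top',T))}
guess=dict(large=(530,-260,45,33),medium=(483,-367,39,28),small=(482,-149,33,23))
def sel(n,D,c,rad,zlo,zhi):
    W=C[n];p=D['p'].astype(int);sat=p.max(2)-p.min(2)
    m=(D['d']>0)&(np.hypot(W[...,0]-c[0],W[...,1]-c[1])<rad)&(W[...,2]>zlo)&(W[...,2]<zhi)&(p.min(2)>95)&(sat<25)
    return W[m]
for k,(x,y,z,R) in guess.items():
    for n,D in(('scene',S),('top',T),('both',None)):
        q=sel(n,D,(x,y),55,20,95) if D is not None else np.r_[sel('scene',S,(x,y),55,20,95),sel('top',T,(x,y),55,20,95)]
        p,s,ok=fitcyl(q,R,(x,y,z),np.pi/2)
        lo,hi=np.percentile(s[ok],[3,97]);m=(lo+hi)/2
        print(k,n,len(q),ok.sum(),'centre',(p[0]+m*np.cos(p[2])).round(1),(p[1]+m*np.sin(p[2])).round(1),p[3].round(1),'yaw',np.degrees(p[2]).round(1),'len',(hi-lo).round(1))
for n,D in(('scene',S),('top',T),('both',None)):
    g=lambda n,D:sel(n,D,(530,220),100,101,122)
    q=g(n,D) if D is not None else np.r_[g('scene',S),g('top',T)]
    p,s,ok=fitcyl(q,15.5,(530,220,100),np.radians(98),z=100)
    ax=np.array([np.cos(p[2]),np.sin(p[2])]);lo,hi=np.percentile(s[ok],[1,99])
    al=q[:,:2]@ax
    print('arbor',n,len(q),ok.sum(),p[:2].round(1),np.degrees(p[2]).round(2),'tip side',(p[:2]+lo*ax).round(1),'root',(p[:2]+hi*ax).round(1),hi-lo)
# flange disc and headstock
for n,D in(('scene',S),('top',T)):
    W=C[n];p=D['p'].astype(int);a=p[...,:]
    e=W[...,:2]-np.array([530,220]);ax=np.array([np.cos(np.radians(98)),np.sin(np.radians(98))])
    s=e@ax;t=e@np.array([-ax[1],ax[0]])
    gry=(p.max(2)-p.min(2)<25)&(p.min(2)>80)
    m=gry&(D['d']>0)&(W[...,2]>120)&(W[...,2]<145)&(abs(t)<45)&(abs(s)<120)
    print(n,'flange',m.sum(),np.percentile(s[m],[2,20,50,80,98]).round(1),'tmean',t[m].mean())
    m=gry&(D['d']>0)&(W[...,2]>100)&(W[...,2]<120)&(abs(t)<15)&(abs(s)<120);print('  arbor s min',np.sort(s[m])[:8].round(1))
E
```

```text
large scene 320 227 centre 527.2 -266.7 44.5 yaw 90.1 len 25.9
large top 347 244 centre 526.6 -262.8 42.9 yaw 95.4 len 27.1
large both 667 454 centre 527.1 -264.4 43.7 yaw 93.9 len 29.1
medium scene 258 155 centre 478.4 -373.0 37.9 yaw 75.9 len 25.1
medium top 291 198 centre 477.1 -369.1 36.9 yaw 83.4 len 26.3
medium both 549 345 centre 477.7 -370.6 37.5 yaw 80.9 len 27.3
small scene 207 146 centre 481.6 -150.4 31.8 yaw 95.5 len 26.0
small top 204 146 centre 480.5 -147.9 30.5 yaw 96.4 len 26.2
small both 411 285 centre 481.2 -149.0 31.2 yaw 96.6 len 26.6
arbor scene 744 543 [530.5 220. ] 96.81 tip side [537.5 161.4] root [523.2 281.2] 120.65134656588927
arbor top 713 515 [530.1 220. ] 98.0 tip side [537.9 164.1] root [520.9 285.5] 122.64337861259558
arbor both 1457 1064 [530.3 220. ] 97.46 tip side [537.7 162.8] root [521.8 284.3] 122.49166124319021
scene flange 168 [63.4 65.1 68.9 72.5 74.8] tmean -11.263237952298468
  arbor s min [-68.  -67.6 -67.5 -67.  -66.9 -66.6 -66.  -65.9]
top flange 238 [63.6 66.3 71.2 77.2 80.5] tmean 1.9586764054396355
  arbor s min [-64.2 -64.1 -63.6 -63.6 -63.4 -63.1 -62.8 -62.8]
```

```bash
cat > plan.py <<'E'
from h import *
from scipy.spatial.transform import Rotation as Rn
ROOT=np.array([522.,283.,100.]);AY=97.5
def arb(s,z=100): a=np.radians(AY-180);return [ROOT[0]+s*np.cos(a),ROOT[1]+s*np.sin(a),z]
def plan(*tg):
    "targets (x,y,z TCP, axis yaw deg or None): shift m / rotvec deg from present pose, tool axes"
    st=sense();R0=Rn.from_euler('xyz',st['tcp_rot'],degrees=True);p0=st['tool_pos']
    print('t',round(st['time'],2),'tcp',p0.round(1),'y',R0.as_matrix()[:,1].round(3),'z',R0.as_matrix()[:,2].round(3),'j',st['joint_pos'].round(0),'gap',round(st['finger_gap'],1),'F',st['ft_force'].round(1))
    for x,y,z,yaw in tg:
        best=None
        for k in(0,180):
            a=np.radians(yaw+k);zz=np.array([np.cos(a),np.sin(a),0]);xx=np.array([0,0,-1.])
            R=Rn.from_matrix(np.c_[xx,np.cross(zz,xx),zz]);rv=(R0.inv()*R).as_rotvec(degrees=True)
            if best is None or np.linalg.norm(rv)<np.linalg.norm(best):best=rv
        sh=R0.inv().apply(np.array([x,y,z])-p0)
        print((x,y,z,yaw),'->',(sh/1000).round(4),best.round(1),'dist',np.linalg.norm(sh).round(0))
E
python3 - <<'E'
from plan import *
plan((450,200,240,93.9),(527,-264,180,93.9),(527,-264,48,93.9))
E
```

```text
t 0.1 tcp [139.4 583.1 252.3] y [ 0.233  0.973 -0.002] z [ 0.973 -0.233 -0.   ] j [72.  8. 85. -0. 87. -5.] gap 85.4 F [-0.1 -0.3  0.2]
(450, 200, 240, 93.9) -> [ 0.0128 -0.3003  0.3912] [72.6  0.1  0.1] dist 493.0
(527, -264, 180, 93.9) -> [ 0.0735 -0.7335  0.574 ] [72.6  0.1  0.1] dist 934.0
(527, -264, 48, 93.9) -> [ 0.2055 -0.7333  0.574 ] [72.6  0.1  0.1] dist 954.0
```

Request:
carry_out --commands '[0.006,-0.15,0.195,36,0,0,-1,0.012,-0.3,0.391,72,0,0,-1,0.012,-0.3,0.391,72,0,0,-1,0.012,-0.3,0.391,72,0,0,-1,0.013,-0.3,0.391,72.6,0,0,-1,0.013,-0.3,0.391,72.6,0,0,-1,0.013,-0.3,0.391,72.6,0,0,-1,0.07,-0.733,0.574,72.6,0,0,-1,0.07,-0.733,0.574,72.6,0,0,-1,0.07,-0.733,0.574,72.6,0,0,-1,0.07,-0.733,0.574,72.6,0,0,-1,0.07,-0.733,0.574,72.6,0,0,-1]' --grip_force 60

```text
time: 1.6
tool_pos: [481.9, -61.6, 206.4]
tcp_rot: [-20.1, 89.9, -106.2]
ft_force: [0.0, 1.1, 0.2]
finger_gap: 85.5
```

Run:
```python
from plan import *
plan((527,-264,180,93.9),(527,-264,75,93.9),(527,-264,46,93.9))
```

```text
t 1.6 tcp [481.9 -61.6 206.4] y [ 0.998  0.069 -0.001] z [ 0.069 -0.998  0.001] j [-13.  -9. 106.  -0.  82. -17.] gap 85.5 F [0.  1.1 0.2]
(527, -264, 180, 93.9) -> [0.0267 0.0311 0.205 ] [0.  0.1 0. ] dist 209.0
(527, -264, 75, 93.9) -> [0.1317 0.0312 0.2048] [0.  0.1 0. ] dist 246.0
(527, -264, 46, 93.9) -> [0.1607 0.0312 0.2048] [0.  0.1 0. ] dist 262.0
```

Request:
carry_out --commands '[0.027,0.031,0.205,0,0,0,-1,0.027,0.031,0.205,0,0,0,-1,0.027,0.031,0.205,0,0,0,-1,0.027,0.031,0.205,0,0,0,-1,0.027,0.031,0.205,0,0,0,-1,0.08,0.031,0.205,0,0,0,-1,0.12,0.031,0.205,0,0,0,-1,0.15,0.031,0.205,0,0,0,-1,0.16,0.031,0.205,0,0,0,-1,0.16,0.031,0.205,0,0,0,-1,0.16,0.031,0.205,0,0,0,-1]'

```text
time: 2.98
tool_pos: [528.0, -264.6, 48.6]
tcp_rot: [30.9, 89.8, -55.1]
ft_force: [-1.1, -0.7, -0.3]
finger_gap: 85.3
```

Run:
```python
from plan import *
plan((527,-264,46,93.9))
p,d=snap('scene');save(p,'c2.png',(170,130,330,250),4)
```

```text
t 2.98 tcp [ 528.  -264.6   48.6] y [0.998 0.069 0.002] z [ 0.069 -0.998  0.003] j [-32.  17.  97.  -0.  66. -35.] gap 85.3 F [-1.1 -0.7 -0.3]
(527, -264, 46, 93.9) -> [ 0.0026 -0.001  -0.0007] [ 0.1  0.2 -0.1] dist 3.0
```

View pics/c2.png

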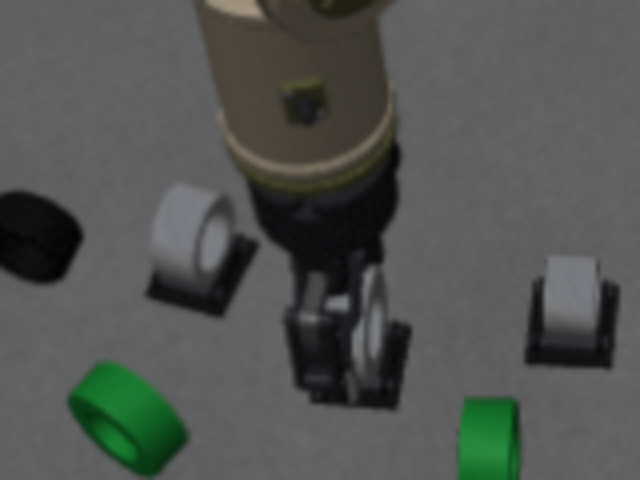

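The scene crop shows the gripper straddling the large ring in its cradle, with the finger at (325,340) and the ring's bore at (375,320). The fingers are clear of both neighbours. Closing and lifting.

Request:
carry_out --commands '[0.002,-0.001,0,0,0,0,-0.5,0.002,-0.001,0,0,0,0,0,0.002,-0.001,0,0,0,0,0.5,0.002,-0.001,0,0,0,0,0.5,0.002,-0.001,0,0,0,0,0.5,0.002,-0.001,0,0,0,0,0.5,-0.02,-0.001,0,0,0,0,0.5,-0.06,-0.001,0,0,0,0,0.5,-0.1,-0.001,0,0,0,0,0.5,-0.132,-0.001,0,0,0,0,0.5,-0.132,-0.001,0,0,0,0,0.5]' --grip_force 80

```text
time: 4.4
tool_pos: [528.3, -265.4, 183.8]
tcp_rot: [45.9, 89.5, -40.1]
ft_force: [0.0, 0.2, -5.4]
finger_gap: 64.0
```

Run:
```python
from plan import *
plan((495,-80,185,93),(*arb(170,185)[:2],185,97.5),(*arb(170,104)[:2],104,97.5))
```

```text
t 4.4 tcp [ 528.3 -265.4  183.8] y [0.998 0.069 0.007] z [ 0.069 -0.998  0.007] j [-32.   8.  92.  -0.  79. -36.] gap 64.0 F [ 0.   0.2 -5.4]
(495, -80, 185, 93) -> [-0.0026 -0.0205 -0.1873] [ 0.9  0.4 -0.4] dist 188.0
(np.float64(544.1894526774088), np.float64(114.45437356645223), 185, 97.5) -> [-0.0034  0.042  -0.3779] [-3.6  0.4 -0.4] dist 380.0
(np.float64(544.1894526774088), np.float64(114.45437356645223), 104, 97.5) -> [ 0.0775  0.0415 -0.3784] [-3.6  0.4 -0.4] dist 388.0
```

Request:
carry_out --commands '[-0.003,0.01,-0.06,0,0,0,0.5,-0.003,0.02,-0.12,-1,0,0,0.5,-0.003,0.03,-0.18,-2,0.4,-0.4,0.5,-0.003,0.035,-0.24,-3,0.4,-0.4,0.5,-0.003,0.042,-0.3,-3.6,0.4,-0.4,0.5,-0.003,0.042,-0.34,-3.6,0.4,-0.4,0.5,-0.003,0.042,-0.373,-3.6,0.4,-0.4,0.5,-0.003,0.042,-0.373,-3.6,0.4,-0.4,0.5,0.03,0.042,-0.373,-3.6,0.4,-0.4,0.5,0.06,0.042,-0.373,-3.6,0.4,-0.4,0.5,0.074,0.042,-0.373,-3.6,0.4,-0.4,0.5,0.074,0.042,-0.373,-3.6,0.4,-0.4,0.5]'

```text
time: 5.9
tool_pos: [543.7, 108.4, 105.6]
tcp_rot: [-92.1, 89.8, -174.6]
ft_force: [-0.2, -0.2, -5.3]
finger_gap: 64.4
```

Run:
```python
from plan import *
plan((*arb(170)[:2],104,97.5))
p,d=snap('scene');save(p,'c3.png',(400,170,560,290),4);np.savez('s3.npz',p=p,d=d)
p,d=snap('top');np.savez('t3.npz',p=p,d=d)
```

```text
t 5.9 tcp [543.7 108.4 105.6] y [ 0.991  0.131 -0.004] z [ 0.131 -0.991 -0.   ] j [  6.   8. 101.   0.  72.  -2.] gap 64.4 F [-0.2 -0.2 -5.3]
(np.float64(544.1894526774088), np.float64(114.45437356645223), 104, 97.5) -> [ 0.0016  0.0013 -0.0059] [ 0.  -0.   0.2] dist 6.0
```

View pics/c3.png

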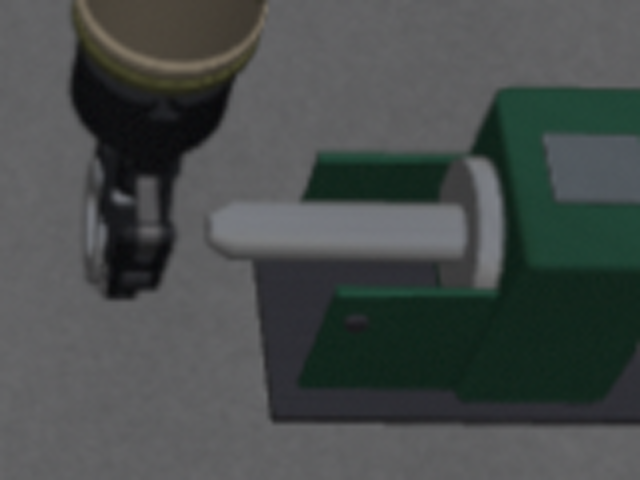

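The large ring is held at (95,235) in the crop, in front of the arbor tip at (215,230), and the finger hides most of it. I'll take its centre from the visible end face.

```bash
cat > held.py <<'E'
from plan import *
def held(n,f,zlim=(60,145),srange=(150,200)):
    D=np.load(f);W=cloud(n,D['d']);p=D['p'].astype(int);a=np.radians(AY-180)
    e=W[...,:2]-ROOT[:2];s=e@[np.cos(a),np.sin(a)];t=e@[-np.sin(a),np.cos(a)]
    m=(D['d']>0)&(W[...,2]>zlim[0])&(W[...,2]<zlim[1])&(s>srange[0])&(s<srange[1])&(abs(t)<45)
    return m,s,t,W[...,2],p
E
python3 - <<'E'
from held import *
for n,f in(('scene','s3.npz'),('top','t3.npz')):
    m,s,t,z,p=held(n,f)
    v,u=np.nonzero(m);print(n,m.sum())
    g=m&(p.min(2)>80)&(p.max(2)-p.min(2)<25)
    v,u=np.nonzero(g)
    for a,b in list(zip(v,u))[::max(1,len(v)//60)]: print((b,a),p[a,b].min(),s[a,b].round(0),t[a,b].round(0),z[a,b].round(0),end='; ')
    print()
E
```

```text
scene 193
(np.int64(424), np.int64(211)) 83 190.0 -16.0 130.0; (np.int64(424), np.int64(212)) 86 190.0 -13.0 131.0; (np.int64(424), np.int64(213)) 88 190.0 -14.0 126.0; (np.int64(424), np.int64(214)) 83 191.0 -6.0 133.0; (np.int64(429), np.int64(218)) 87 181.0 2.0 131.0; (np.int64(422), np.int64(219)) 86 189.0 -21.0 93.0; (np.int64(429), np.int64(219)) 106 181.0 4.0 131.0; (np.int64(430), np.int64(219)) 102 179.0 4.0 132.0; (np.int64(431), np.int64(219)) 89 177.0 3.0 129.0; (np.int64(421), np.int64(220)) 83 190.0 -25.0 83.0; (np.int64(422), np.int64(220)) 98 189.0 -20.0 90.0; (np.int64(423), np.int64(220)) 89 187.0 -19.0 91.0; (np.int64(421), np.int64(221)) 86 191.0 -21.0 85.0; (np.int64(422), np.int64(221)) 106 189.0 -18.0 90.0; (np.int64(423), np.int64(221)) 96 187.0 -17.0 91.0; (np.int64(421), np.int64(222)) 87 190.0 -22.0 79.0; (np.int64(422), np.int64(222)) 111 189.0 -15.0 90.0; (np.int64(423), np.int64(222)) 100 187.0 -15.0 91.0; (np.int64(421), np.int64(223)) 87 190.0 -18.0 82.0; (np.int64(422), np.int64(223)) 113 189.0 -13.0 90.0; (np.int64(423), np.int64(223)) 101 187.0 -14.
[... 1642 characters left out ...]
31)) 85 190.0 -2.0 76.0; (np.int64(422), np.int64(231)) 106 190.0 4.0 86.0; (np.int64(423), np.int64(231)) 91 188.0 5.0 88.0; (np.int64(424), np.int64(231)) 91 190.0 24.0 117.0; (np.int64(425), np.int64(231)) 90 189.0 25.0 119.0; (np.int64(421), np.int64(232)) 82 191.0 2.0 79.0; (np.int64(422), np.int64(232)) 99 190.0 7.0 86.0; (np.int64(423), np.int64(232)) 84 190.0 17.0 102.0; (np.int64(424), np.int64(232)) 87 190.0 26.0 116.0; (np.int64(422), np.int64(233)) 88 190.0 9.0 86.0; (np.int64(424), np.int64(233)) 85 190.0 27.0 115.0; (np.int64(424), np.int64(234)) 85 190.0 28.0 113.0; (np.int64(424), np.int64(235)) 83 190.0 29.0 110.0; 
top 1
(np.int64(247), np.int64(277)) 142 161.0 -43.0 135.0;
```

Request:
carry_out --commands '[0.0015,0.0013,-0.01,0,0,0,0.5,0.0015,0.0013,-0.02,0,0,0,0.5,0.0015,0.0013,-0.03,0,0,0,0.5,0.0015,0.0013,-0.04,0,0,0,0.5,0.0015,0.0013,-0.048,0,0,0,0.5,0.0015,0.0013,-0.048,0,0,0,0.5]'

```text
time: 6.75
tool_pos: [540.5, 157.3, 106.8]
tcp_rot: [109.7, 90.0, 27.3]
ft_force: [-0.2, -0.5, -5.1]
finger_gap: 64.3
```

Run:
```python
from plan import *
plan((*arb(92)[:2],104,97.5))
print(sense()['wrist_torque'])
```

```text
t 6.75 tcp [540.5 157.3 106.8] y [0.991 0.132 0.   ] z [ 0.132 -0.991 -0.   ] j [ 11.   9. 100.   0.  72.   3.] gap 64.3 F [-0.2 -0.5 -5.1]
(np.float64(534.0084096842447), np.float64(191.78707275360944), 104, 97.5) -> [ 0.0028 -0.0019 -0.035 ] [ 0.1 -0.  -0. ] dist 35.0
[ 0.00512642  0.01085084 -0.01351261]
```

Request:
carry_out --commands '[0.003,-0.001,-0.006,0,0,0,0.5,0.003,-0.0015,-0.012,0,0,0,0.5,0.003,-0.0019,-0.018,0,0,0,0.5,0.003,-0.0019,-0.022,0,0,0,0.5,0.003,-0.0019,-0.022,0,0,0,0.5]'

```text
time: 7.38
tool_pos: [535.6, 179.2, 103.8]
tcp_rot: [118.0, 90.0, 35.6]
ft_force: [-0.2, -0.1, -4.3]
finger_gap: 64.5
```

Run:
```python
from plan import *
plan((*arb(92)[:2],104,97.5))
p,d=snap('scene');np.savez('s4.npz',p=p,d=d)
p,d=snap('top');np.savez('t4.npz',p=p,d=d)
save(np.hstack([cv2.resize(np.load('s4.npz')['p'][190:270,410:490],(400,400),interpolation=2),cv2.resize(p[225:305,190:270],(400,400),interpolation=2)]),'c4.png')
```

```text
t 7.38 tcp [535.6 179.2 103.8] y [0.991 0.132 0.   ] z [ 0.132 -0.991 -0.   ] j [ 13.   9. 100.   0.  71.   6.] gap 64.5 F [-0.2 -0.1 -4.3]
(np.float64(534.0084096842447), np.float64(191.78707275360944), 104, 97.5) -> [-0.0002  0.0001 -0.0126] [ 0.1 -0.  -0. ] dist 13.0
```

View pics/c4.png

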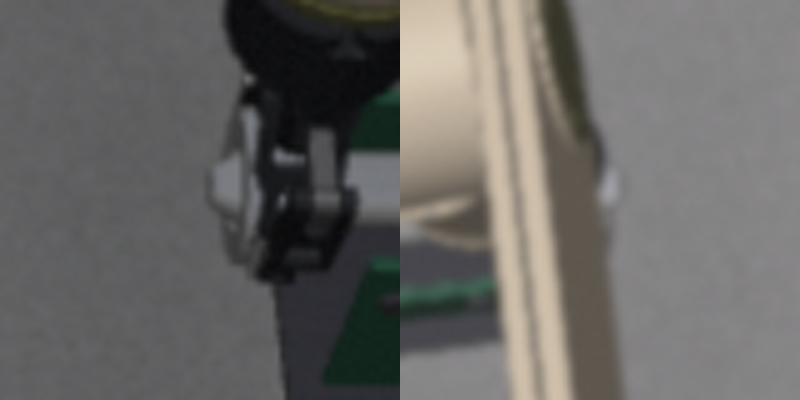

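The crop shows the arbor tip (220,185) through the large ring's bore, with negligible side force. I'll move in a little, release and rise.

Request:
carry_out --commands '[0,0,-0.005,0,0,0,0.5,0,0,-0.009,0,0,0,0.5,0,0,-0.009,0,0,0,0.5,0,0,-0.009,0,0,0,-1,0,0,-0.009,0,0,0,-1,0,0,-0.009,0,0,0,-1,0,0,-0.009,0,0,0,-1,-0.03,0,-0.009,0,0,0,-1,-0.07,0,-0.009,0,0,0,-1,-0.1,0,-0.009,0,0,0,-1,-0.1,0,-0.009,0,0,0,-1]'

```text
time: 8.85
tool_pos: [536.4, 188.2, 207.4]
tcp_rot: [96.6, 89.6, 14.2]
ft_force: [-0.1, 0.0, -0.6]
finger_gap: 85.6
```

Run:
```python
from plan import *
plan((500,-80,190,90),(478,-371,150,81),(478,-371,41,81))
p,d=snap('scene');np.savez('s5.npz',p=p,d=d)
W=cloud('scene',d)
from held import *
m,s,t,z,p=held('scene','s5.npz',(110,140),(20,135))
g=m&(p.min(2)>80)&(p.max(2)-p.min(2)<25)
h,b=np.histogram(s[g&(z>119)],bins=range(20,140,6));print(h,b)
```

```text
t 8.85 tcp [536.4 188.2 207.4] y [0.991 0.132 0.007] z [ 0.132 -0.991 -0.001] j [14.  4. 94.  0. 82.  7.] gap 85.6 F [-0.1  0.  -0.6]
(500, -80, 190, 90) -> [ 0.0167 -0.0716  0.2611] [ 7.6 -0.1 -0.4] dist 271.0
(478, -371, 150, 81) -> [ 0.0561 -0.1321  0.5467] [16.6 -0.1 -0.4] dist 565.0
(478, -371, 41, 81) -> [ 0.1651 -0.1328  0.5467] [16.6 -0.1 -0.4] dist 586.0
[ 0  1  0  1  0  1  1  0  0  0 17 53 58 59 58 18  0  0  0] [ 20  26  32  38  44  50  56  62  68  74  80  86  92  98 104 110 116 122
 128 134]
```

Request:
carry_out --commands '[0.004,-0.018,0.06,2,0,0,-1,0.01,-0.036,0.12,4,0,0,-1,0.015,-0.054,0.18,6,0,0,-1,0.02,-0.066,0.24,8,0,0,-1,0.025,-0.08,0.3,10,0,0,-1,0.035,-0.1,0.36,12,0,0,-1,0.045,-0.115,0.42,14,0,0,-1,0.055,-0.125,0.48,16,0,-0.4,-1,0.056,-0.132,0.546,16.6,0,-0.4,-1,0.056,-0.132,0.546,16.6,0,-0.4,-1,0.056,-0.132,0.546,16.6,0,-0.4,-1,0.056,-0.132,0.546,16.6,0,-0.4,-1]'

```text
time: 10.4
tool_pos: [476.7, -369.1, 147.8]
tcp_rot: [-106.1, 89.7, 155.0]
ft_force: [-0.2, 0.7, 0.4]
finger_gap: 85.1
```

Run:
```python
from plan import *
plan((478,-371,41,81))
```

```text
t 10.4 tcp [ 476.7 -369.1  147.8] y [ 0.988 -0.155 -0.005] z [-0.155 -0.988 -0.001] j [-43.  12.  91.  -0.  77. -34.] gap 85.1 F [-0.2  0.7  0.4]
(478, -371, 41, 81) -> [0.1068 0.0021 0.0018] [ 0.1 -0.1  0.3] dist 107.0
```

Request:
carry_out --commands '[0.04,0.002,0.002,0,0,0,-1,0.08,0.002,0.002,0,0,0,-1,0.1,0.002,0.002,0,0,0,-1,0.107,0.002,0.002,0,0,0,-1,0.107,0.002,0.002,0,0,0,-1,0.107,0.002,0.002,0,0,0,-0.4,0.107,0.002,0.002,0,0,0,0.1,0.107,0.002,0.002,0,0,0,0.6,0.107,0.002,0.002,0,0,0,0.6,0.107,0.002,0.002,0,0,0,0.6,0.107,0.002,0.002,0,0,0,0.6,0.107,0.002,0.002,0,0,0,0.6]'

```text
time: 11.9
tool_pos: [478.4, -372.0, 43.2]
tcp_rot: [-90.5, 89.8, 170.5]
ft_force: [-4.6, 2.5, 11.7]
finger_gap: 54.1
```

Request:
carry_out --commands '[-0.02,0,0,0,0,0,0.6,-0.06,0,0,0,0,0,0.6,-0.11,0,0,0,0,0,0.6,-0.15,0,0,0,0,0,0.6,-0.15,0,0,0,0,0,0.6]'

```text
time: 12.52
tool_pos: [481.1, -374.1, 199.6]
tcp_rot: [41.1, 89.6, -57.9]
ft_force: [1.3, -1.3, -2.3]
finger_gap: 54.1
```

Run:
```python
from plan import *
plan((*arb(175)[:2],190,97.5),(*arb(175)[:2],104,97.5))
```

```text
t 12.53 tcp [ 481.1 -374.1  199.6] y [ 0.988 -0.156  0.005] z [-0.156 -0.988  0.005] j [-43.  10.  88.  -0.  82. -34.] gap 54.1 F [ 1.3 -1.3 -2.3]
(np.float64(544.842083638509), np.float64(109.49714925958318), 190, 97.5) -> [ 0.0069 -0.0123 -0.4876] [-16.5   0.3  -0.2] dist 488.0
(np.float64(544.842083638509), np.float64(109.49714925958318), 104, 97.5) -> [ 0.0929 -0.0127 -0.4881] [-16.5   0.3  -0.2] dist 497.0
```

Request:
carry_out --commands '[0,-0.002,-0.06,-2,0,0,0.6,0,-0.003,-0.12,-4,0,0,0.6,0,-0.005,-0.18,-6,0,0,0.6,0,-0.006,-0.24,-8,0,0,0.6,0.002,-0.008,-0.3,-10,0,0,0.6,0.004,-0.009,-0.36,-12,0,0,0.6,0.006,-0.011,-0.42,-14,0,0,0.6,0.007,-0.012,-0.47,-16,0.3,-0.2,0.6,0.007,-0.0123,-0.4876,-16.5,0.3,-0.2,0.6,0.04,-0.0123,-0.4876,-16.5,0.3,-0.2,0.6,0.08,-0.0125,-0.4878,-16.5,0.3,-0.2,0.6,0.092,-0.0125,-0.4878,-16.5,0.3,-0.2,0.6]'

```text
time: 14.02
tool_pos: [542.2, 108.3, 101.1]
tcp_rot: [-81.4, 89.6, -163.9]
ft_force: [0.4, -0.3, -3.2]
finger_gap: 54.2
```

Run:
```python
from held import *
plan((*arb(120)[:2],104.5,97.5))
p,d=snap('scene');np.savez('s6.npz',p=p,d=d);save(p,'c6.png',(400,170,560,290),4)
m,s,t,z,p=held('scene','s6.npz')
g=m&(p.min(2)>80)&(p.max(2)-p.min(2)<25)
print(np.percentile(s[g],[2,25,50,75,98]).round(1));h=g&(z>118);print(h.sum(),s[h].round(0),t[h].round(0),z[h].round(0))
```

```text
t 14.03 tcp [542.2 108.3 101.1] y [ 0.991  0.131 -0.006] z [ 0.131 -0.991  0.001] j [  6.   8. 101.  -0.  71.  -1.] gap 54.2 F [ 0.4 -0.3 -3.2]
(np.float64(537.6631430664062), np.float64(164.02661663514277), 104.5, 97.5) -> [-0.0035  0.0028 -0.0558] [0.  0.1 0.4] dist 56.0
[186.3 188.2 189.4 190.5 191.2]
10 [189. 189. 191. 189. 189. 191. 189. 190. 190. 190.] [-19. -15. -13. -12. -11.  -9.  -8.   7.   8.  10.] [119. 120. 120. 121. 119. 118. 121. 120. 119. 118.]
```

View pics/c6.png

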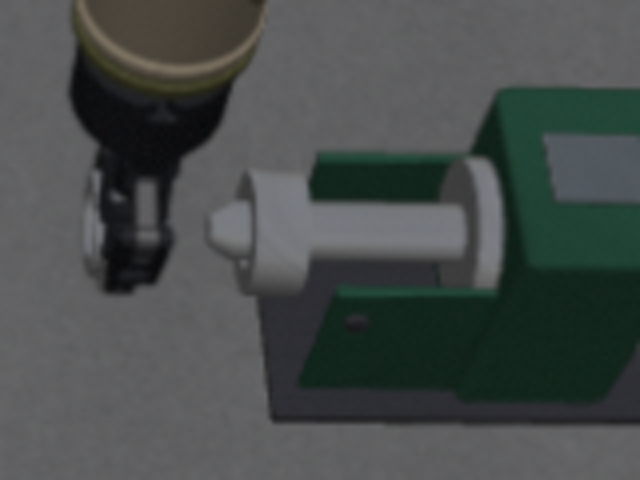

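The large ring hangs on the arbor at (275,232), and the medium is held at (95,230), aligned with the tip.

Request:
carry_out --commands '[-0.004,0.0028,-0.01,0,0.1,0.4,0.6,-0.004,0.0028,-0.02,0,0.1,0.4,0.6,-0.004,0.0028,-0.03,0,0.1,0.4,0.6,-0.004,0.0028,-0.04,0,0.1,0.4,0.6,-0.004,0.0028,-0.047,0,0.1,0.4,0.6,-0.004,0.0028,-0.047,0,0.1,0.4,0.6]'

```text
time: 14.82
tool_pos: [538.9, 155.9, 105.0]
tcp_rot: [130.1, 89.9, 47.7]
ft_force: [0.0, -0.4, -3.5]
finger_gap: 54.7
```

Run:
```python
from plan import *
plan((*arb(88)[:2],105,97.5))
```

```text
t 14.82 tcp [538.9 155.9 105. ] y [0.991 0.132 0.001] z [ 0.132 -0.991 -0.001] j [ 11.   8. 100.   0.  71.   3.] gap 54.7 F [ 0.  -0.4 -3.5]
(np.float64(533.4863049153646), np.float64(195.75285219910467), 105, 97.5) -> [ 0.     -0.0002 -0.0402] [ 0.1 -0.  -0.1] dist 40.0
```

Request:
carry_out --commands '[0,0,-0.006,0,0,0,0.6,0,0,-0.012,0,0,0,0.6,0,0,-0.018,0,0,0,0.6,0,0,-0.024,0,0,0,0.6,0,0,-0.03,0,0,0,0.6,0,0,-0.036,0,0,0,0.6,0,0,-0.038,0,0,0,0.6,0,0,-0.038,0,0,0,0.6]'

```text
time: 15.82
tool_pos: [533.9, 194.1, 105.1]
tcp_rot: [141.1, 89.9, 58.7]
ft_force: [-0.4, 0.4, -2.9]
finger_gap: 54.3
```

Run:
```python
from plan import *
plan((*arb(88)[:2],105,97.5))
```

```text
t 15.82 tcp [533.9 194.1 105.1] y [0.991 0.132 0.001] z [ 0.132 -0.991 -0.001] j [15.  9. 99.  0. 71.  7.] gap 54.3 F [-0.4  0.4 -2.9]
(np.float64(533.4863049153646), np.float64(195.75285219910467), 105, 97.5) -> [ 0.0001 -0.0002 -0.0017] [ 0.1 -0.1 -0.1] dist 2.0
```

Clean, at s≈90. Releasing and rising.

Request:
carry_out --commands '[0.001,0,0,0,0,0,-1,0.001,0,0,0,0,0,-1,0.001,0,0,0,0,0,-1,0.001,0,0,0,0,0,-1,0,0,0,0,0,0,-1,-0.03,0,0,0,0,0,-1,-0.07,0,0,0,0,0,-1,-0.1,0,0,0,0,0,-1,-0.1,0,0,0,0,0,-1]'

```text
time: 16.95
tool_pos: [535.8, 194.5, 208.8]
tcp_rot: [106.8, 89.6, 24.4]
ft_force: [0.2, -0.1, -0.1]
finger_gap: 85.4
```

Run:
```python
from held import *
plan((481,-149.5,150,96.5),(481,-149.5,36.5,96.5))
p,d=snap('scene');np.savez('s7.npz',p=p,d=d)
m,s,t,z,p=held('scene','s7.npz',(110,140),(10,135))
g=m&(p.min(2)>80)&(p.max(2)-p.min(2)<25)&(z>119)
for a in range(20,130,5):
    k=g&(s>=a)&(s<a+5);print(a,k.sum(),z[k].max().round(0) if k.any() else '',end=' | ')
```

```text
t 16.95 tcp [535.8 194.5 208.8] y [0.991 0.132 0.007] z [ 0.132 -0.991 -0.002] j [15.  4. 94.  0. 82.  7.] gap 85.4 F [ 0.2 -0.1 -0.1]
(481, -149.5, 150, 96.5) -> [ 0.0573 -0.1001  0.3339] [ 1.1 -0.1 -0.4] dist 353.0
(481, -149.5, 36.5, 96.5) -> [ 0.1708 -0.101   0.3341] [ 1.1 -0.1 -0.4] dist 389.0
20 0  | 25 0  | 30 1 120.0 | 35 1 119.0 | 40 0  | 45 0  | 50 34 133.0 | 55 34 134.0 | 60 26 133.0 | 65 31 133.0 | 70 25 132.0 | 75 28 131.0 | 80 35 129.0 | 85 35 130.0 | 90 32 127.0 | 95 38 128.0 | 100 34 129.0 | 105 7 127.0 | 110 0  | 115 0  | 120 0  | 125 0  |
```

Request:
carry_out --commands '[0,-0.018,0.06,0,0,0,-1,0.01,-0.036,0.12,1,0,0,-1,0.02,-0.054,0.18,1,0,0,-1,0.03,-0.072,0.24,1,0,0,-1,0.045,-0.09,0.3,1.1,0,-0.4,-1,0.057,-0.1005,0.334,1.1,0,-0.4,-1,0.057,-0.1005,0.334,1.1,0,-0.4,-1,0.057,-0.1005,0.334,1.1,0,-0.4,-1]'

```text
time: 18.0
tool_pos: [478.8, -149.5, 147.5]
tcp_rot: [-126.1, 89.7, 150.4]
ft_force: [-0.6, 0.6, -0.2]
finger_gap: 85.3
```

Run:
```python
from plan import *
plan((481,-149.5,37,96.5))
```

```text
t 18.0 tcp [ 478.8 -149.5  147.5] y [ 0.994  0.112 -0.004] z [ 0.112 -0.994 -0.003] j [-23.  -3. 107.   0.  76. -30.] gap 85.3 F [-0.6  0.6 -0.2]
(481, -149.5, 37, 96.5) -> [0.1105 0.0027 0.0006] [-0.1 -0.2  0.3] dist 110.0
```

Request:
carry_out --commands '[0.04,0.0027,0.001,0,0,0,-1,0.08,0.0027,0.001,0,0,0,-1,0.1,0.0027,0.001,0,0,0,-1,0.108,0.0027,0.001,0,0,0,-1,0.108,0.0027,0.001,0,0,0,-1,0.108,0.0027,0.001,0,0,0,-0.4,0.108,0.0027,0.001,0,0,0,0,0.108,0.0027,0.001,0,0,0,0.3,0.108,0.0027,0.001,0,0,0,0.6,0.108,0.0027,0.001,0,0,0,0.6,0.108,0.0027,0.001,0,0,0,0.6,0.108,0.0027,0.001,0,0,0,0.6]'

```text
time: 19.5
tool_pos: [482.4, -150.3, 41.2]
tcp_rot: [-140.7, 89.8, 135.7]
ft_force: [-1.9, 2.4, 7.9]
finger_gap: 43.9
```

Request:
carry_out --commands '[0,0,0,0,0,0,0.6,-0.02,0,0,0,0,0,0.6,-0.06,0,0,0,0,0,0.6,-0.11,0,0,0,0,0,0.6,-0.15,0,0,0,0,0,0.6,-0.15,0,0,0,0,0,0.6]'

```text
time: 20.25
tool_pos: [484.9, -151.6, 195.6]
tcp_rot: [71.5, 89.7, -12.1]
ft_force: [-0.2, 0.4, -2.0]
finger_gap: 43.8
```

Run:
```python
from plan import *
plan((*arb(175)[:2],190,97.5),(*arb(175)[:2],105,97.5))
```

```text
t 20.25 tcp [ 484.9 -151.6  195.6] y [0.994 0.112 0.005] z [ 0.112 -0.994  0.002] j [-23.  -5. 104.   0.  81. -30.] gap 43.8 F [-0.2  0.4 -2. ]
(np.float64(544.842083638509), np.float64(109.49714925958318), 190, 97.5) -> [ 0.0056  0.0887 -0.2527] [-1.1  0.1 -0.3] dist 268.0
(np.float64(544.842083638509), np.float64(109.49714925958318), 105, 97.5) -> [ 0.0906  0.0883 -0.2529] [-1.1  0.1 -0.3] dist 283.0
```

Request:
carry_out --commands '[0,0.02,-0.056,0,0,0,0.6,0.002,0.04,-0.112,0,0,0,0.6,0.004,0.06,-0.168,-1,0,-0.3,0.6,0.005,0.08,-0.22,-1,0,-0.3,0.6,0.005,0.0885,-0.253,-1.1,0,-0.3,0.6,0.005,0.0885,-0.253,-1.1,0,-0.3,0.6,0.04,0.0885,-0.253,-1.1,0,-0.3,0.6,0.07,0.0885,-0.253,-1.1,0,-0.3,0.6,0.086,0.0885,-0.253,-1.1,0,-0.3,0.6,0.086,0.0885,-0.253,-1.1,0,-0.3,0.6]'

```text
time: 21.5
tool_pos: [543.6, 108.8, 107.8]
tcp_rot: [-65.9, 89.7, -148.5]
ft_force: [-0.0, 0.2, -1.9]
finger_gap: 44.1
```

Run:
```python
from held import *
plan((*arb(127)[:2],109,97.5))
p,d=snap('scene');np.savez('s8.npz',p=p,d=d);save(p,'c8.png',(400,170,560,290),4)
m,s,t,z,p=held('scene','s8.npz')
g=m&(p.min(2)>80)&(p.max(2)-p.min(2)<25)
print(np.percentile(s[g],[2,25,50,75,98]).round(1));h=g&(z>112);print(h.sum(),s[h].round(0),t[h].round(0),z[h].round(0))
h=g&(z<98);print(h.sum(),t[h].round(0),z[h].round(0))
```

```text
t 21.5 tcp [543.6 108.8 107.8] y [ 0.991  0.13  -0.004] z [ 0.13  -0.991  0.002] j [  6.   7. 101.  -0.  72.  -1.] gap 44.1 F [-0.   0.2 -1.9]
(np.float64(538.5768264119465), np.float64(157.08650260552608), 109, 97.5) -> [-0.0013  0.0013 -0.0485] [-0.   0.1  0.2] dist 49.0
[186.4 187.2 188.8 189.3 190. ]
20 [188. 189. 189. 189. 189. 190. 190. 189. 189. 190. 188. 190. 188. 190.
 187. 189. 187. 190. 187. 190.] [-15. -13.  -7.  -5.  -4.   0.   5.   2.   4.   9.   8.  10.  13.  12.
   9.  12.  12.  15.  14.  17.] [117. 117. 121. 121. 119. 122. 125. 117. 116. 120. 119. 117. 122. 117.
 112. 114. 114. 115. 112. 113.]
31 [-21. -19. -20. -20. -21. -17. -19. -17. -16. -15. -14. -13. -15. -12.
 -11. -10. -10.  -9.  -9.  -7.  -5.  -4.  -3.  -2.  -2.   2.   2.   2.
   2.   8.  10.] [97. 95. 94. 91. 88. 91. 88. 88. 89. 87. 88. 85. 82. 84. 85. 83. 83. 80.
 81. 80. 82. 80. 81. 80. 79. 82. 82. 78. 79. 83. 83.]
```

View pics/c8.png

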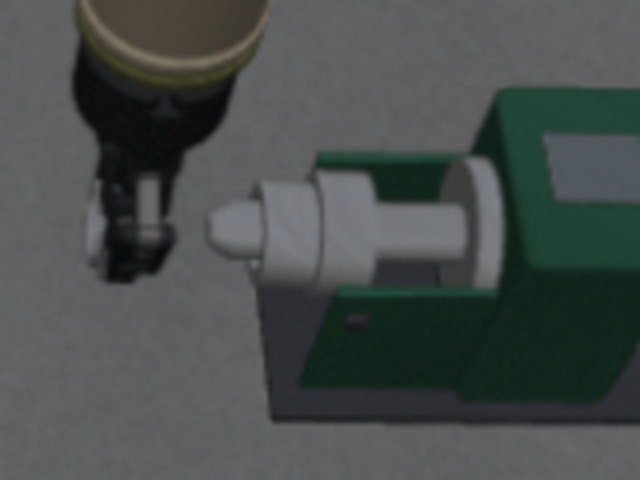

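Large and medium sit together on the arbor at (345,230) and (290,232). The small ring is held at (95,230), centred on the axis within about 1 mm.

Request:
carry_out --commands '[0,0.001,-0.01,0,0.1,0.2,0.6,0,0.001,-0.02,0,0.1,0.2,0.6,0,0.001,-0.03,0,0.1,0.2,0.6,0,0.001,-0.04,0,0.1,0.2,0.6,0,0.001,-0.048,0,0.1,0.2,0.6,0,0.001,-0.048,0,0.1,0.2,0.6]'

```text
time: 22.3
tool_pos: [539.3, 157.5, 109.2]
tcp_rot: [89.5, 89.9, 7.1]
ft_force: [0.7, -0.8, -1.2]
finger_gap: 43.6
```

Run:
```python
from plan import *
plan((*arb(88)[:2],108,97.5))
```

```text
t 22.3 tcp [539.3 157.5 109.2] y [0.991 0.131 0.002] z [ 0.131 -0.991  0.   ] j [ 11.   8. 100.  -0.  72.   4.] gap 43.6 F [ 0.7 -0.8 -1.2]
(np.float64(533.4863049153646), np.float64(195.75285219910467), 108, 97.5) -> [ 0.0012 -0.0007 -0.0387] [ 0.1  0.  -0.1] dist 39.0
```

Request:
carry_out --commands '[0.001,-0.0005,-0.006,0,0,0,0.6,0.001,-0.0005,-0.012,0,0,0,0.6,0.001,-0.0005,-0.018,0,0,0,0.6,0.001,-0.0005,-0.024,0,0,0,0.6,0.001,-0.0005,-0.03,0,0,0,0.6,0.001,-0.0005,-0.036,0,0,0,0.6,0.001,-0.0005,-0.038,0,0,0,0.6,0.001,-0.0005,-0.038,0,0,0,0.6]'

```text
time: 23.3
tool_pos: [533.8, 195.7, 108.4]
tcp_rot: [105.2, 89.9, 22.8]
ft_force: [-0.5, -0.3, -1.7]
finger_gap: 43.5
```

Request:
carry_out --commands '[0,0,0,0,0,0,0,0,0,0,0,0,0,-1,0,0,0,0,0,0,-1,0,0,0,0,0,0,-1,0,0,0,0,0,0,-1,-0.03,0,0,0,0,0,-1,-0.07,0,0,0,0,0,-1,-0.09,0,0,0,0,0,-1,-0.09,0,0,0,0,0,-1]'

```text
time: 24.42
tool_pos: [534.7, 195.9, 200.1]
tcp_rot: [101.1, 89.7, 18.7]
ft_force: [0.3, 0.4, 0.5]
finger_gap: 85.2
```

Run:
```python
from held import *
plan((*arb(135)[:2],190,97.5),(*arb(135)[:2],140.5,97.5))
p,d=snap('scene');np.savez('s9.npz',p=p,d=d);save(p,'c9.png',(400,170,560,290),4)
m,s,t,z,p=held('scene','s9.npz',(110,140),(0,135))
g=m&(p.min(2)>80)&(p.max(2)-p.min(2)<25)&(z>117)
for a in range(10,130,4):
    k=g&(s>=a)&(s<a+4);print(a,k.sum(),z[k].max().round(0) if k.any() else '',end=' | ')
```

```text
t 24.43 tcp [534.7 195.9 200.1] y [0.991 0.132 0.006] z [ 0.132 -0.991 -0.001] j [15.  4. 94.  0. 81.  7.] gap 85.2 F [0.3 0.4 0.5]
(np.float64(539.621035949707), np.float64(149.1549437145356), 190, 97.5) -> [ 0.01   -0.0014  0.047 ] [ 0.1 -0.1 -0.3] dist 48.0
(np.float64(539.621035949707), np.float64(149.1549437145356), 140.5, 97.5) -> [ 0.0595 -0.0017  0.0471] [ 0.1 -0.1 -0.3] dist 76.0
10 0  | 14 0  | 18 22 132.0 | 22 39 134.0 | 26 43 134.0 | 30 42 133.0 | 34 37 135.0 | 38 32 134.0 | 42 28 133.0 | 46 30 132.0 | 50 23 128.0 | 54 16 129.0 | 58 13 127.0 | 62 17 126.0 | 66 14 126.0 | 70 11 127.0 | 74 13 125.0 | 78 19 122.0 | 82 15 123.0 | 86 17 125.0 | 90 14 123.0 | 94 22 123.0 | 98 17 124.0 | 102 7 123.0 | 106 1 119.0 | 110 3 118.0 | 114 0  | 118 1 117.0 | 122 0  | 126 0  |
```

View pics/c9.png

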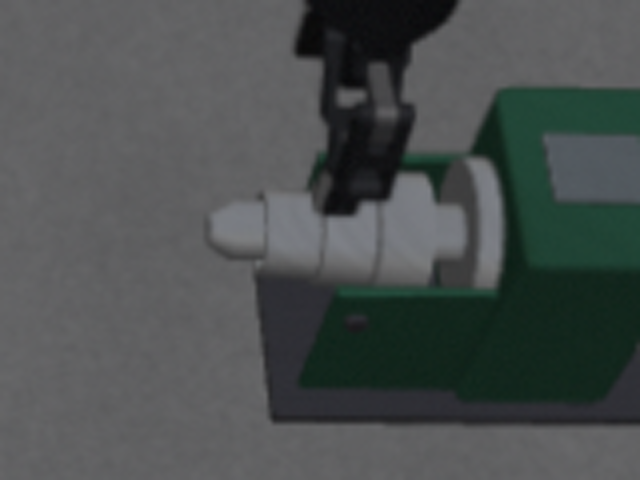

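All three rings are on the arbor in order: large (408,230), medium (350,235), small (292,235). The small's outer face is at about 103 mm, so they need about 19 mm more to be home. I'll half close the fingers and straddle the arbor behind the small ring, which stays outside the cheeks, then push.

Request:
carry_out --commands '[0,-0.0015,0.02,0,0,-0.3,-0.5,0.005,-0.0015,0.041,0,0,-0.3,0.13,0.01,-0.0015,0.041,0,0,-0.3,0.13,0.03,-0.0015,0.041,0,0,-0.3,0.13,0.03,-0.0015,0.041,0,0,-0.3,0.13,0.03,-0.0015,0.041,0,0,-0.3,0.13]'

```text
time: 25.22
tool_pos: [537.4, 155.2, 167.7]
tcp_rot: [-103.7, 89.8, 173.9]
ft_force: [0.6, -0.6, 0.4]
finger_gap: 37.2
```

Run:
```python
from plan import *
plan((*arb(129)[:2],112,97.5))
```

```text
t 25.23 tcp [537.4 155.2 167.7] y [ 0.991  0.132 -0.003] z [ 0.132 -0.991 -0.001] j [11.  5. 97.  0. 78.  3.] gap 37.2 F [ 0.6 -0.6  0.4]
(np.float64(538.8378787963867), np.float64(155.10361288277846), 112, 97.5) -> [0.0557 0.0016 0.0003] [ 0.1 -0.   0.2] dist 56.0
```

Gap 37 mm as planned. Descending.

Request:
carry_out --commands '[0.015,0.0016,0.001,0,0,0,0.13,0.03,0.0016,0.001,0,0,0,0.13,0.043,0.0016,0.001,0,0,0,0.13,0.054,0.0016,0.001,0,0,0,0.13,0.054,0.0016,0.001,0,0,0,0.13]'

```text
time: 25.85
tool_pos: [538.0, 154.2, 112.1]
tcp_rot: [-96.7, 89.7, -179.1]
ft_force: [0.4, -0.9, 0.2]
finger_gap: 37.4
```

Run:
```python
from plan import *
plan((*arb(95)[:2],112,97.5))
```

```text
t 25.85 tcp [538.  154.2 112.1] y [ 0.991  0.132 -0.006] z [ 0.132 -0.991 -0.001] j [ 11.   8. 100.   0.  72.   3.] gap 37.4 F [ 0.4 -0.9  0.2]
(np.float64(534.3999882609049), np.float64(188.812738169488), 112, 97.5) -> [ 0.0002  0.001  -0.0348] [ 0.1 -0.   0.3] dist 35.0
```

Request:
carry_out --commands '[0,0.0008,-0.005,0,0,0.3,0.13,0,0.001,-0.01,0,0,0.3,0.13,0,0.001,-0.015,0,0,0.3,0.13,0,0.001,-0.02,0,0,0.3,0.13,0,0.001,-0.025,0,0,0.3,0.13,0,0.001,-0.029,0,0,0.3,0.13,0,0.001,-0.03,0,0,0.3,0.13]'

```text
time: 26.72
tool_pos: [535.4, 183.4, 112.5]
tcp_rot: [-4.0, 89.9, -86.4]
ft_force: [-0.0, -7.8, 1.2]
finger_gap: 37.5
```

Run:
```python
from plan import *
plan((*arb(95)[:2],112,97.5))
```

```text
t 26.73 tcp [535.4 183.4 112.5] y [ 0.991  0.132 -0.   ] z [ 0.132 -0.991  0.001] j [14.  9. 99. -0. 72.  6.] gap 37.5 F [-0.  -7.8  1.2]
(np.float64(534.3999882609049), np.float64(188.812738169488), 112, 97.5) -> [ 0.0005 -0.0002 -0.0055] [0.1 0.1 0. ] dist 6.0
```

Request:
carry_out --commands '[0,0,-0.002,0,0,0,0.13,0,0,-0.003,0,0,0,0.13,0,0,-0.003,0,0,0,0.13]'

```text
time: 27.1
tool_pos: [535.1, 185.6, 112.6]
tcp_rot: [-4.9, 89.8, -87.3]
ft_force: [1.1, -5.2, 0.4]
finger_gap: 37.0
```

Request:
carry_out --commands '[0,0,-0.002,0,0,0,0.13,0,0,-0.003,0,0,0,0.13,0,0,-0.004,0,0,0,0.13,0,0,-0.004,0,0,0,0.13]'

```text
time: 27.6
tool_pos: [534.6, 188.8, 112.6]
tcp_rot: [-5.9, 89.7, -88.3]
ft_force: [0.0, -5.9, 0.9]
finger_gap: 36.8
```

Run:
```python
from held import *
plan((*arb(95)[:2],112,97.5))
p,d=snap('scene');np.savez('s10.npz',p=p,d=d);save(p,'c10.png',(400,170,560,290),4)
```

```text
t 27.6 tcp [534.6 188.8 112.6] y [ 0.991  0.132 -0.   ] z [ 0.132 -0.991  0.005] j [14.  9. 99. -0. 72.  7.] gap 36.8 F [ 0.  -5.9  0.9]
(np.float64(534.3999882609049), np.float64(188.812738169488), 112, 97.5) -> [ 0.0006 -0.0002 -0.0001] [0.1 0.3 0. ] dist 1.0
```

View pics/c10.png

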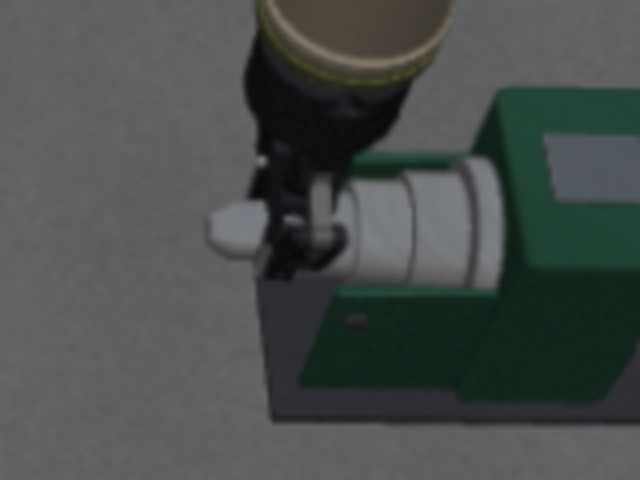

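The crop shows the large ring (440,230) almost at the flange (480,225), with the others tight behind it. I'll keep pushing until the force climbs.

Request:
carry_out --commands '[0,0,-0.001,0,-0.3,0,0.13,0,0,-0.003,0,-0.3,0,0.13,0,0,-0.004,0,-0.3,0,0.13,0,0,-0.004,0,-0.3,0,0.13]'

```text
time: 28.15
tool_pos: [534.8, 190.4, 112.8]
tcp_rot: [-0.1, 89.2, -82.6]
ft_force: [2.7, -13.1, 0.7]
finger_gap: 37.5
```

Request:
carry_out --commands '[0,0,-0.002,0,0,0,0.13,0,0,-0.004,0,0,0,0.13,0,0,-0.006,0,0,0,0.13,0,0,-0.006,0,0,0,0.13,0,0,-0.006,0,0,0,0.13]'

```text
time: 28.78
tool_pos: [535.1, 190.9, 113.0]
tcp_rot: [-0.4, 88.7, -83.0]
ft_force: [3.6, -27.6, 4.0]
finger_gap: 36.8
```

The force rose to 28 N with only 0.5 mm of travel, so they're home. I'll back off along the axis and rise.

Request:
carry_out --commands '[0,0,0.006,0,0,0,0.13,0,0,0.015,0,0,0,0.13,0,0,0.025,0,0,0,0.13,0,0,0.033,0,0,0,0.13,0,0,0.033,0,0,0,0.13,-0.03,0,0.04,0,0,0,0.13,-0.07,0,0.06,0,0,0,0.13,-0.1,0,0.12,0,0,0,0.13,-0.1,0,0.16,0,0,0,0.13,-0.1,0,0.16,0,0,0,0.13]'

```text
time: 30.02
tool_pos: [556.4, 32.1, 217.6]
tcp_rot: [3.5, 88.6, -79.2]
ft_force: [-0.2, 0.9, -1.0]
finger_gap: 37.2
```

Run:
```python
from held import *
plan()
p,d=snap('scene');np.savez('s11.npz',p=p,d=d);save(p,'c11.png',(400,170,560,290),4)
p2,d2=snap('top');np.savez('t11.npz',p=p2,d=d2)
for n,f in(('scene','s11.npz'),('top','t11.npz')):
    m,s,t,z,p=held(n,f,(110,140),(-5,135))
    g=m&(p.min(2)>80)&(p.max(2)-p.min(2)<25)&(z>117)
    for a in range(-4,110,4):
        k=g&(s>=a)&(s<a+4);print(a,k.sum(),np.percentile(z[k],90).round(0) if k.any() else '',end=' | ')
    print()
```

```text
t 30.02 tcp [556.4  32.1 217.6] y [0.992 0.127 0.001] z [ 0.127 -0.992  0.024] j [-1.  2. 95. -1. 83. -8.] gap 37.2 F [-0.2  0.9 -1. ]
-4 67 138.0 | 0 38 131.0 | 4 43 131.0 | 8 37 131.0 | 12 41 131.0 | 16 39 131.0 | 20 42 131.0 | 24 37 130.0 | 28 40 129.0 | 32 32 126.0 | 36 31 127.0 | 40 34 126.0 | 44 30 126.0 | 48 32 126.0 | 52 33 126.0 | 56 18 122.0 | 60 18 122.0 | 64 20 121.0 | 68 19 122.0 | 72 15 123.0 | 76 16 122.0 | 80 19 122.0 | 84 3 122.0 | 88 1 117.0 | 92 2 119.0 | 96 1 118.0 | 100 4 119.0 | 104 3 118.0 | 108 2 119.0 | 
-4 70 138.0 | 0 39 131.0 | 4 32 130.0 | 8 36 131.0 | 12 44 131.0 | 16 30 131.0 | 20 37 132.0 | 24 43 129.0 | 28 22 127.0 | 32 31 126.0 | 36 23 127.0 | 40 30 126.0 | 44 29 126.0 | 48 22 125.0 | 52 2 125.0 | 56 0  | 60 0  | 64 0  | 68 0  | 72 0  | 76 0  | 80 0  | 84 0  | 88 0  | 92 0  | 96 0  | 100 0  | 104 0  | 108 0  |
```

View pics/c11.png

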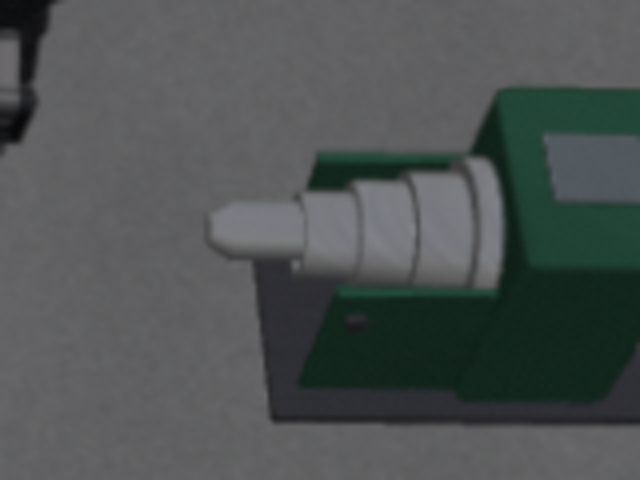

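The last crop shows the three rings tight against the flange (485,225): large (445,230), medium (388,230), small (330,232). The depth steps fall at about 0, 28, 56 and 84 mm. The arm is clear, so I'm handing in.

```bash
python3 -c "
from h import *
print(order.hand_in())"
```

```text
the job is handed in; nothing more can be done
None
```

All three steel rings are on the arbor in order (large, medium, small) and pushed home, and I handed the job in at about 30 s of the 72 s allowed. The hand-in reports no verdict.

- **How:** I gripped each ring across its diameter and threaded it from the free end, using each new ring to push the earlier ones along. For the final push I straddled the arbor with half-open fingers behind the small ring. The force rose to about 28 N over the last 0.5 mm of travel, which I took as home.
- **Final position:** depth readings put the ring boundaries at about 0, 28, 56 and 84 mm from the flange face. The last picture shows no gaps, and the gripper is clear of everything.
- **Bystanders:** I kept the arm well away from the basket, bottle and pencil, but did not measure them again at the end.
- **Disagreements:** the finger opening read about 2 mm under each ring's diameter while gripping. The wrist also read 8–12 N upward while closing on the medium and small rings. Neither had a visible effect.

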